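# Index the sample wheel, then click the camera into its detent and hold it

### The arm

A 6-joint arm with a two-finger parallel gripper is mounted at the origin on the work surface. World frame = base frame: x ahead of the robot, y to its left, z up, the work surface at z = 0. Lengths are in mm, angles in rad, forces in N, time in s.
With the tool pointing down it reaches from about 325 to 775 mm from the base axis. Payload 5.5 kg.
Tool frame: the origin (TCP) lies where the fingers leave the gripper's body, on its centre line; the fingertips stand 80 mm ahead of it and the grasp point (between the pads) lies 61 mm ahead of it; z points along the fingers, y is the direction in which the jaws open and shut (so a half turn about z gives the same grasp; the last joint's range is limited). The gripper opens to 88 mm and grips with 3 to 60 N. Pads are 20 mm wide; open, the fingers measure 115 mm over their backs; the gripper's body (75 mm by 178 mm) begins 61 mm behind the grasp point.
Start: joints at [-0.057, 0.091, 1.231, -0, 1.82, -0.057], TCP at [600.014, -0.003, 302.631] pointing down, gripper open.
Joint ranges: [-2.87, 2.87], [-0.86, 2.18], [0.17, 2.46], [-1.51, 4.65], [0.06, 2.69], [-2.65, 2.65]. Speed limits (rad/s): [2.57, 2.57, 3.01, 3.14, 3.14, 3.14].

### API

Orientations are given as [roll, pitch, yaw] about the fixed x, y, z axes, in that order (R = Rz(yaw) Ry(pitch) Rx(roll)).
In Python, from station import ctrl gives the robot as it stands. The module is installed in compiled form; this text tells all that it offers.
- The arm moves only by the tool play_rows, never from a script. Its arguments are lists of equal length, an entry for each row: "dp": the shift along the tool's x, y, z in mm, a list of three; "twist": the turn, a rotation vector about the tool's x, y, z in degrees, a list of three. A call has 1 to 8 rows; each row is the pose to reach, as a shift and turn from the pose commanded when the call began, along the tool's axes at that moment; what a row does not reach only later rows make up. A row lasts 1/8 s, in which the tool goes at most 62.5 mm and 10.7 degrees, less where a joint would pass 70% of its speed; a pose out of reach is approached as far as the arm can. A call with a gripper value outside its range is refused whole. "grip" is the finger opening in mm, from 0 to 87.8, set as the call begins (left out, the last holds). The fingers move at their own pace and stop on an object; "grip_force" is the grip in N (left out, the last holds). Time passes only in rows, so rows that repeat a pose let the fingers close. It gives the time, the measured TCP pose, the force and the opening at its end, in the units of the state.
- ctrl.get_obs(): the state, without advancing time (a new reading comes with each control period).
- ctrl.grab_frame(name): name is "scene" or "side" or "wrist"; returns a dict with "img" (480x640x3 uint8, blue, green, red), "mtx" (3x3 intrinsics, pixels), "extrinsics" (4x4, takes a point from camera to world coordinates); the wrist camera has in their place "tool_from_camera" (4x4, takes a point from camera to tool coordinates, whose origin is the TCP and whose axes are the flange's). Camera axes: x right, y down, z forward; pixel columns grow to the right and rows downward; lengths in mm; the calibration is good to about 2 mm. A picture is of the moment at which its call begins: read the wrist's pose just before it. There is no depth.
- ctrl.close_job(): hands the job in, once; it reports no verdict.
Trained networks look in a picture, given as the dict that the camera call returned (one of the last four; its "shot" number tells which), for a name from the list of things; names that differ only in an ending like _2 or _b are one class to them, and where a whole thing is asked for, a point or a joint stands for the part that bears it (a point fixed in the world has none). Each returns a list of dicts, best first, with "score" (0 to 1); they miss things now and then, are a little off and sometimes report something else, mostly with a low value. They report only what shows in the picture. A call takes as long as a camera call. They do not tell look-alikes from the thing itself.
- ctrl.search_frame(picture, name): "xy" ([column, row] in pixels, amid what is visible of it).
- ctrl.place_of(picture, name): "xy" ([column, row] in pixels: a listed point, or the origin of a listed thing).
The state is a dict: "t": time; "joint_positions": joint angles; "dq": joint speeds; "joint_torque": joint torques, N m; "ee_pos": TCP position; "tcp_rot": TCP orientation; "wrist_force": force on the tool from outside, world axes, zero at the start; "torque": the same for the moment, N m; "width": opening from 0.0 (shut) to 1.0 (fully open).
Only numpy, scipy, OpenCV 4.12 (cv2) and the standard library are available. Lean on these libraries where they do the work, as an engineer would, in place of code of your own. Each camera call takes 0.05 s, during which the arm holds its last target. There are 200 camera calls.

### The job

Set up the imaging bench: by its upright black knob, turn the white sample wheel one full turn counter-clockwise (seen from above), until it meets its stop. Then take the camera carriage by its upright plate, slide it along its rail towards the wheel until its spring ball clicks into the notch of the index block, without running on past the notch, and finish while still holding the plate there; leave the loose things lying around undisturbed.

Things in the scene. Friction and masses are not known exactly. Their poses are not given: they have to be found in the camera images.
- wheel (a joint): turning of the white sample wheel (disc 160 mm across, top 45 mm above the table) about its vertical axis, rad; always starts at 0 against its start stop, grows counter-clockwise seen from above, end stop at 6.283 (one full turn). Stays where it is left; about 1 N at the knob turns it.
- wheel_axis (a point): centre of the top of the wheel disc, on its vertical axis, 45 mm above the table. Five low sample discs (26 mm across, 5 mm high) are fixed on the disc.
- knob_grip (a point): centre of the gripping height of the upright black knob near the wheel's rim: a plain cylinder 18 mm in diameter, spinning freely on its vertical pin, 60 mm from the wheel axis, from 47 to 93 mm above the table. This point lies 77 mm above the table. Nothing else on the wheel is higher than 50 mm.
- rail: low straight camera rail, fixed to the table: aluminium base 66 x 320 x 12 mm with a steel bar 30 mm wide on it, top 32 mm above the table. Origin at the middle of its underside; its y axis runs along the rail towards the sample wheel. Its place and direction differ from start to start.
- carriage: camera carriage on the rail: aluminium plate 64 mm wide, 100 mm long, 16 mm thick, with an upright grip plate at its rear, a black camera (top 94 mm above the table) and lens pointing to the wheel. Axes as the rail's (y towards the wheel), origin at the centre of its underside, 34 mm up. Slides only along the rail, 200 mm of travel, 1 to 2 N of friction, stays where left.
- camera_grip (a point): centre of the gripping height of the carriage's upright aluminium plate, 120 mm above the table: the plate is 12 mm thick along the rail, 30 mm wide across it, its top 15 mm above this point. It lies 35 mm behind the carriage's origin and ball along the rail. Axes as the rail's. Fingers pinch it fore and aft from above, clear over the camera.
- detent_ball (a point): the carriage's spring ball (8 mm) under the brass plunger on the side of the carriage facing the robot, level with the middle of the carriage's length, 39 mm to the rail's -x side. It moves with the carriage (this point is on the plunger's axis and does not go up and down).
- notch (a point): the notch in the top of the index block, between two round shoulders that crest 5.5 mm before and behind this point along the rail; axes as the rail's. The ball is in the notch when detent_ball is within 2 mm of this point along y.
- index_block: small steel block, 16 x 30 mm, 31 mm high, clamped beside the rail on the robot's side, elsewhere along it each time; origin under its notch. The ball meets the first shoulder about 12 mm before the notch, needs some 7 to 10 N of push to climb it, passes the crest 5.5 mm before the notch, then pulls the carriage on into it (the push drops and reverses); about 5 N takes it out again.
- lens_ring: loose black lens ring, 48 mm across, 12 mm high, lying near the rail on the robot's side; leave it. Origin under its centre.
- optic_post: loose steel post standing beyond the rail, 13 mm in diameter, 60 mm high; leave it. Origin under its centre.
- mount_block: loose aluminium block 50 x 40 x 25 mm beyond the rail; leave it. Origin under its centre.
- sample_cup: loose white cup, 52 mm across, 35 mm high, on the right near the robot; leave it. Origin under its centre.
- driver: loose screwdriver, 170 mm, lying at the back; leave it. Origin under its centre.
- cleaner: loose white bottle, 48 mm across, 100 mm high, standing left of the wheel; leave it. Origin under its centre.
- wrench: loose wrench, 150 mm, lying on the left near the robot; leave it. Origin under its centre.
There are look-alikes about, which are no part of the job. What is shaped like the part that bears wheel but green or turquoise is not meant.

How it is judged (in metres and radians):
On the way, in this order (a step that is already met when the one before it is completed fails the run):
1. the sample wheel has been turned a full turn, to its stop (value of joint wheel above 6.13 rad), for 0.2 s.
2. the camera carriage, held in the fingers, has its ball in the notch (y of detent_ball in the frame of notch between -0.002 and 0.002 m and contact force between the fingers and carriage above 1 N), for 0.3 s.
At the end, for the whole second after the job is handed in: the wheel is a full turn on (within 0.2 rad of its stop), the carriage's ball is within 2 mm of the notch along the rail, the carriage is still (under 10 mm/s), and the fingers are still on it with more than 1 N (all of step 2 and value of joint wheel above 6.08 rad and linear speed of carriage below 0.01 m/s); the arm keeps its last pose, push and grip.
It fails at once if the carriage was run past the notch (more than 9 mm beyond it) (y of detent_ball in the frame of notch above 0.009 m).
It fails at once if a loose thing lying around was disturbed (moved over 30 mm) (distance of any of lens_ring, optic_post, mount_block, sample_cup, driver, cleaner, wrench from where it was at the start of the episode above 0.03 m).
It also fails if it takes over 64 s, if anything falls off the work surface, if the arm or the gripper's body presses on something with over 40 N, if the wrist force passes 120 N, or if a joint passes its speed limit or range.

## Working session

There is one attempt and no reset: what is moved stays moved. The work goes in short steps, Python scripts to look and compute and a tool call to move; the robot and the scene stay as the last step left them, time stands still between calls to the robot, and variables do not carry over. Pictures are saved under pics/ and viewed, about 8 in all and at most 12, crops included, and the job is handed in when it is done.

Besides the shell and the picture viewer there is one more tool, called after "Emit:" as name(argument=value, ...) on one line, values as JSON. play_rows: Moves the arm, as the interface text tells. Its arguments: {"type":"object","properties":{"dp":{"type":"array"},"twist":{"type":"array"},"grip":{"type":"number"},"grip_force":{"type":"number"}},"required":["dp","twist"]}

```bash
mkdir -p pics
cat > h.py <<'E'
import numpy as np, cv2
from station import ctrl
from scipy.spatial.transform import Rotation as R
def tool():
    o=ctrl.get_obs(); T=np.eye(4); T[:3,3]=o["ee_pos"]; r=np.array(o["tcp_rot"])
    T[:3,:3]=R.from_euler("xyz",r).as_matrix(); return T,o
def grab(n):
    T,o=tool(); f=ctrl.grab_frame(n)
    f["E"]=np.array(f["extrinsics"]) if n!="wrist" else T@np.array(f["tool_from_camera"]); return f
def atz(f,xy,z):
    d=f["E"][:3,:3]@np.linalg.solve(f["mtx"],[xy[0],xy[1],1]); c=f["E"][:3,3]
    return c+d*(z-c[2])/d[2]
def proj(f,P):
    p=np.linalg.inv(f["E"])@np.r_[P,1]; q=np.array(f["mtx"])@p[:3]; return q[:2]/q[2]
Z=dict(wheel_axis=45,knob_grip=77,camera_grip=120,detent_ball=34,notch=31,rail=0,carriage=34,index_block=0,lens_ring=0,optic_post=0,mount_block=0,sample_cup=0,cleaner=0,driver=0,wrench=0)
def meas(f,names,k=3):
    for n in names:
        for d in ctrl.place_of(f,n)[:k]:
            print(n,round(d["score"],2),np.round(d["xy"],1),np.round(atz(f,d["xy"],Z[n]),1))
E
python3 - <<'E'
from h import *
print(ctrl.get_obs())
for n in ["scene","side"]:
    f=grab(n); cv2.imwrite(f"pics/{n}0.png",f["img"]); print(n,np.round(f["E"],2).tolist()); meas(f,["wheel_axis","knob_grip","camera_grip","detent_ball","notch","rail","carriage","lens_ring","cleaner"],2)
E
```

```text
{'t': 0.0, 'joint_positions': array([-5.67127167e-02,  9.18499008e-02,  1.23185698e+00,  3.98481860e-06,
        1.81977503e+00, -5.67091236e-02]), 'dq': array([ 4.13316241e-04, -4.15417023e-04,  3.80815896e-04,  1.16355029e-03,
       -6.19958627e-05, -1.28015153e-04]), 'joint_torque': array([-3.13584051e-04, -4.46447504e+01, -4.06449509e+01,  6.96761138e-02,
        2.93726998e-02, -1.50731516e-04]), 'ee_pos': array([ 5.99868230e+02, -8.84494359e-04,  3.01528409e+02]), 'tcp_rot': array([-3.13970665e+00, -1.10938377e-04,  1.57079361e+00]), 'wrist_force': array([-0.14703049, -0.71921437, -0.30417909]), 'torque': array([-0.00665353,  0.01978741, -0.06110078]), 'width': 0.9977425750835813}
scene [[-0.16, 0.7, -0.69, 1263.18], [0.99, 0.1, -0.12, 197.25], [-0.01, -0.7, -0.71, 920.14], [0.0, 0.0, 0.0, 1.0]]
wheel_axis 0.82 [364.9 279. ] [530.1 162.4  45. ]
wheel_axis 0.8 [229.9 191.9] [ 306.2 -187.8   45. ]
knob_grip 0.66 [347.  376.1] [776.1 155.4  77. ]
knob_grip 0.58 [391.6 276.8] [543.4 215.7  77. ]
camera_grip 0.74 [255.6 271.4] [605.1 -43.1 120. ]
camera_grip 0.6 [183.6 245.1] [ 558
[... 522 characters left out ...]

wheel_axis 0.81 [262.  349.5] [ 302.5 -190.    45. ]
knob_grip 0.75 [251.4 316.6] [ 296.  -130.3   77. ]
knob_grip 0.6 [322.5 211. ] [540.  232.9  77. ]
camera_grip 0.59 [392.8 295. ] [ 551.2 -197.6  120. ]
detent_ball 0.56 [366.4 326. ] [ 512.1 -170.5   34. ]
detent_ball 0.25 [401.5 293.4] [619.  -92.1  34. ]
notch 0.71 [353.5 299.7] [516.6 -79.6  31. ]
rail 0.76 [370.9 318.8] [ 543.8 -113.5    0. ]
rail 0.15 [383.7 322. ] [ 565.4 -130.9    0. ]
carriage 0.84 [385.5 323.9] [ 550.  -175.4   34. ]
lens_ring 0.75 [319.6 327.8] [ 433.9 -110.2    0. ]
lens_ring 0.62 [426.6 327.1] [ 642.8 -171.2    0. ]
cleaner 0.72 [303.3 212.2] [526.  380.5   0. ]
cleaner 0.26 [451.  277.9] [770.5 -28.3   0. ]
```

View pics/scene0.png

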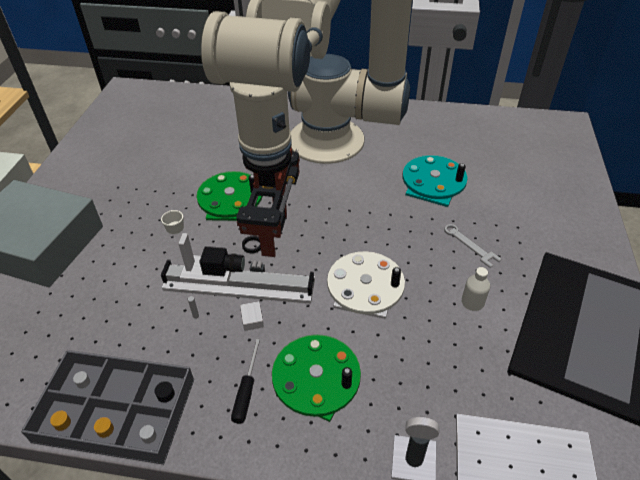

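View pics/side0.png

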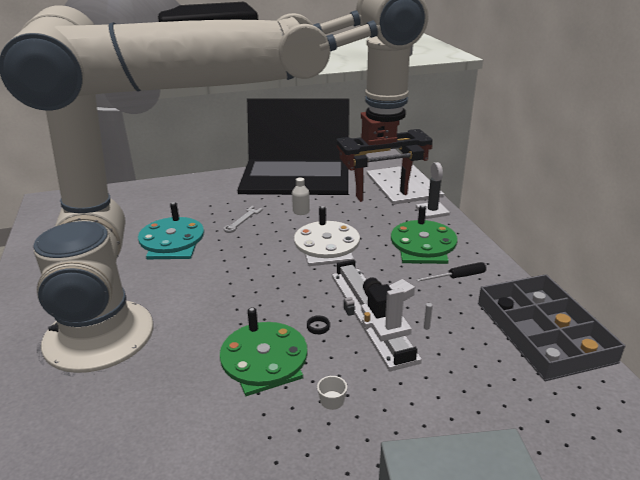

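The white wheel is at scene (365,279) with its knob at (396,277). In the side picture it is at (327,238) with the knob at (322,215). Look-alikes, by scene pixel:
- Green wheels at (230,192) and (316,373).
- Turquoise wheel at (434,176).

I choose the white one and move over it for a close look.

Emit:
play_rows(dp=[[45,-15,0],[90,-30,0],[135,-45,0],[170,-60,0],[170,-60,0]], twist=[[0,0,0],[0,0,0],[0,0,0],[0,0,0],[0,0,0]])

```text
t: 1.62
ee_pos: [539.1, 172.2, 302.9]
tcp_rot: [3.141, -0.001, 1.575]
wrist_force: [-0.6, -0.4, -0.4]
width: 0.998
```

Run:
```python
from h import *
f=grab("wrist"); cv2.imwrite("pics/w1.png",f["img"]); print(np.round(f["E"],2).tolist()); meas(f,["wheel_axis","knob_grip"],2)
f=grab("scene"); meas(f,["wheel_axis","knob_grip","camera_grip","detent_ball","notch","rail","carriage","lens_ring"],2)
f=grab("side"); meas(f,["wheel_axis","knob_grip","detent_ball","notch","camera_grip"],3)
```

```text
[[1.0, 0.0, 0.0, 539.43], [0.0, -0.96, -0.28, 248.04], [0.0, 0.28, -0.96, 384.97], [0.0, 0.0, 0.0, 1.0]]
wheel_axis 0.89 [299.  223.6] [530.7 163.2  45. ]
wheel_axis 0.89 [541.8 290. ] [757.3 100.   45. ]
knob_grip 0.94 [597.4 243.2] [775.4 155.4  77. ]
knob_grip 0.71 [303.4 158.9] [535.1 222.5  77. ]
wheel_axis 0.81 [364.5 279.1] [530.5 161.7  45. ]
wheel_axis 0.71 [228.4 192.4] [ 308.5 -190.9   45. ]
knob_grip 0.7 [461.  171.9] [189.8 358.1  77. ]
knob_grip 0.58 [252.  181.8] [ 298.2 -131.6   77. ]
camera_grip 0.69 [184.4 245.4] [ 559.4 -201.   120. ]
camera_grip 0.5 [195.7 319. ] [ 729.  -121.8  120. ]
detent_ball 0.68 [209.1 257.8] [ 511.4 -178.3   34. ]
notch 0.59 [253.9 264. ] [512.  -78.5  31. ]
rail 0.91 [238.9 285.7] [ 551.1 -105.     0. ]
carriage 0.61 [209.7 271.1] [ 547.9 -165.7   34. ]
lens_ring 0.55 [249.7 248.5] [ 441.2 -109.1    0. ]
wheel_axis 0.95 [324.3 236.9] [523.6 161.4  45. ]
wheel_axis 0.56 [421.6 233.8] [754.5 105.3  45. ]
wheel_axis 0.55 [263.1 346. ] [ 306.2 -181.3   45. ]
knob_grip 0.68 [419.  209.8] [772.8 166.8  77. ]
knob_grip 0.67 [250.6 319.2] [ 293.2 -137.4   77. ]
knob_grip 0.66 [321.8 212.9] [535.6 223.8  77. ]
detent_ball 0.96 [367.1 324.8] [ 514.6 -167.5   34. ]
notch 0.7 [350.1 298.4] [511.2 -73.2  31. ]
notch 0.54 [449.8 278.5] [743.3 -68.6  31. ]
camera_grip 0.88 [392.2 297.3] [ 547.5 -203.9  120. ]
```

View pics/w1.png

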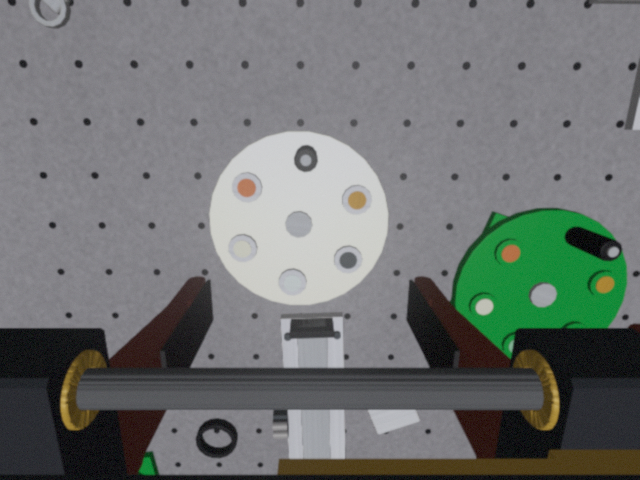

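Close view: the wheel at (299,223) is white, with its knob at (305,158). The green wheel at (543,290) is rejected. The axis is (530.5,163) and the knob (535,222.5), 60 mm apart as specified. Next I grip the knob.

Emit:
play_rows(dp=[[25,-2,20],[52,-5,60],[52,-5,105],[52,-5,145],[52,-5,164],[52,-5,164]], twist=[[0,0,0],[0,0,0],[0,0,0],[0,0,0],[0,0,0],[0,0,0]], grip=50)

```text
t: 3.28
ee_pos: [534.6, 221.8, 137.6]
tcp_rot: [-3.139, 0.001, 1.571]
wrist_force: [-0.4, 0.2, 0.6]
width: 0.57
```

Emit:
play_rows(dp=[[0,0,0],[0,0,0],[0,0,0],[0,0,0],[0,0,0],[0,0,0]], twist=[[0,0,0],[0,0,0],[0,0,0],[0,0,0],[0,0,0],[0,0,0]], grip=10, grip_force=15)

```text
t: 4.03
ee_pos: [535.3, 222.1, 139.5]
tcp_rot: [3.14, -0.0, 1.571]
wrist_force: [-1.3, -0.0, 5.1]
width: 0.2
```

Run:
```python
from h import *
T,o=tool(); print(o["t"],o["ee_pos"],o["width"]*88,o["wrist_force"])
f=grab("wrist"); cv2.imwrite("pics/w2.png",f["img"])
# circle rows: tool x=world y, tool y=world x ; start offset (4.5,59.7)
a0=np.arctan2(59.7,4.5)
p=lambda d: 60*np.array([np.sin(a0+np.radians(d)),np.cos(a0+np.radians(d))])
for s in range(0,360,96):
    print(s,[list(map(float,np.round(p(s+12*k)-p(s)))) for k in range(1,9)])
```

```text
4.025 [535.34137194 222.11883868 139.51573553] 17.580701090724858 [-1.26091311 -0.00528552  5.13170682]
0 [[-0.0, -13.0], [-3.0, -25.0], [-9.0, -36.0], [-16.0, -46.0], [-26.0, -54.0], [-37.0, -60.0], [-49.0, -64.0], [-62.0, -64.0]]
96 [[-12.0, 2.0], [-24.0, 6.0], [-35.0, 12.0], [-44.0, 21.0], [-51.0, 32.0], [-56.0, 43.0], [-58.0, 55.0], [-58.0, 68.0]]
192 [[3.0, 12.0], [8.0, 23.0], [16.0, 33.0], [26.0, 42.0], [37.0, 47.0], [49.0, 51.0], [61.0, 52.0], [74.0, 50.0]]
288 [[12.0, -4.0], [22.0, -11.0], [32.0, -19.0], [39.0, -30.0], [43.0, -41.0], [46.0, -54.0], [45.0, -66.0], [42.0, -79.0]]
```

View pics/w2.png

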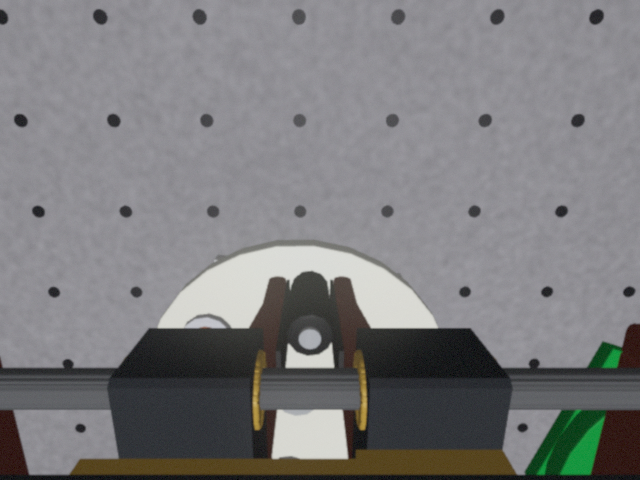

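The fingers hold the knob at (308,330), with a width of 17.6 mm. Now the turn.

Emit:
play_rows(dp=[[0,-13,0],[-3,-25,0],[-9,-36,0],[-16,-46,0],[-26,-54,0],[-37,-60,0],[-49,-64,0],[-62,-64,0]], twist=[[0,0,0],[0,0,0],[0,0,0],[0,0,0],[0,0,0],[0,0,0],[0,0,0],[0,0,0]])

```text
t: 5.08
ee_pos: [469.6, 160.4, 139.4]
tcp_rot: [-3.14, -0.001, 1.572]
wrist_force: [-4.6, 1.8, 8.5]
width: 0.198
```

Emit:
play_rows(dp=[[-12,2,0],[-24,6,0],[-35,12,0],[-44,21,0],[-51,32,0],[-56,43,0],[-58,55,0],[-58,68,0]], twist=[[0,0,0],[0,0,0],[0,0,0],[0,0,0],[0,0,0],[0,0,0],[0,0,0],[0,0,0]])

```text
t: 6.08
ee_pos: [538.9, 102.8, 139.4]
tcp_rot: [3.141, -0.002, 1.571]
wrist_force: [-1.9, 5.8, 7.9]
width: 0.2
```

Emit:
play_rows(dp=[[3,12,0],[8,23,0],[16,33,0],[26,42,0],[37,47,0],[49,51,0],[61,52,0],[74,50,0]], twist=[[0,0,0],[0,0,0],[0,0,0],[0,0,0],[0,0,0],[0,0,0],[0,0,0],[0,0,0]])

```text
t: 7.08
ee_pos: [588.1, 176.1, 139.4]
tcp_rot: [-3.14, 0.001, 1.571]
wrist_force: [-5.8, -2.6, 9.6]
width: 0.204
```

Emit:
play_rows(dp=[[12,-4,0],[22,-11,0],[32,-19,0],[39,-30,0],[43,-41,0],[45,-50,0],[46,-56,0],[46,-58,0]], twist=[[0,0,0],[0,0,0],[0,0,0],[0,0,0],[0,0,0],[0,0,0],[0,0,0],[0,0,0]])

```text
t: 8.07
ee_pos: [534.4, 221.9, 139.7]
tcp_rot: [3.129, -0.001, 1.57]
wrist_force: [23.6, 1.5, -6.3]
width: 0.202
```

The stop is met, with 23.6 N reaction. I hold, ease off, release and lift.

Emit:
play_rows(dp=[[0,0,0],[0,0,0],[0,2,0]], twist=[[0,0,0],[0,0,0],[0,0,0]])

```text
t: 8.45
ee_pos: [535.1, 222.0, 139.5]
tcp_rot: [3.134, -0.001, 1.57]
wrist_force: [6.5, 1.5, 2.9]
width: 0.197
```

Emit:
play_rows(dp=[[0,0,0],[0,0,0],[0,0,0],[0,0,-30],[0,0,-80],[0,0,-130],[0,0,-150]], twist=[[0,0,0],[0,0,0],[0,0,0],[0,0,0],[0,0,0],[0,0,0],[0,0,0]], grip=60)

```text
t: 9.32
ee_pos: [533.3, 222.2, 292.0]
tcp_rot: [3.137, -0.001, 1.571]
wrist_force: [0.3, 0.3, -1.2]
width: 0.685
```

Run:
```python
from h import *
T,o=tool(); print(o["ee_pos"],o["width"]*88,o["wrist_force"])
f=grab("wrist"); meas(f,["wheel_axis","knob_grip"],2); print("expected",proj(f,[535,222.5,77]))
f=grab("scene"); meas(f,["wheel_axis","knob_grip","camera_grip","detent_ball","notch"],4)
f=grab("side"); meas(f,["knob_grip"],4)
```

```text
[533.28964944 222.2192573  291.99960648] 60.24705966507694 [ 0.28853225  0.2994699  -1.23130512]
wheel_axis 0.59 [302.6 282.2] [528.9 162.1  45. ]
knob_grip 0.63 [315.2 222.6] [539.4 225.   77. ]
knob_grip 0.59 [602.  303.6] [777.  155.7  77. ]
expected [309.48909388 225.76476174]
wheel_axis 0.95 [368.3 277.9] [526.1 169.1  45. ]
wheel_axis 0.89 [434.  176.3] [176. 298.  45.]
wheel_axis 0.77 [228.6 192.6] [ 309.1 -190.3   45. ]
wheel_axis 0.69 [318.9 371. ] [755.1 102.8  45. ]
knob_grip 0.76 [344.8 374.2] [773.  151.2  77. ]
knob_grip 0.58 [397.  274.6] [536.1 225.9  77. ]
knob_grip 0.41 [460.4 169.3] [179.9 356.9  77. ]
knob_grip 0.4 [253.4 180.5] [ 293.1 -129.5   77. ]
camera_grip 0.73 [184.  243.9] [ 555.5 -203.2  120. ]
detent_ball 0.75 [210.8 257.1] [ 508.9 -175.3   34. ]
notch 0.43 [255.  267.3] [520.8 -73.9  31. ]
knob_grip 0.71 [252.3 315.5] [ 298.2 -127.5   77. ]
knob_grip 0.7 [423.3 211.2] [779.9 156.8  77. ]
knob_grip 0.57 [321.1 210.4] [537.6 237.   77. ]
```

Knob is back at its start angle (full turn). Next I move to the rail, first translating and then turning so the jaws open along the rail.

Emit:
play_rows(dp=[[-40,10,-5],[-95,22,-10],[-150,35,-10],[-205,50,-10],[-260,65,-10],[-310,78,-10],[-350,87,-10],[-362,87,-10]], twist=[[0,0,0],[0,0,0],[0,0,0],[0,0,0],[0,0,0],[0,0,0],[0,0,0],[0,0,0]])

```text
t: 10.88
ee_pos: [620.0, -142.4, 297.6]
tcp_rot: [-3.14, -0.0, 1.568]
wrist_force: [-0.3, 0.3, -0.3]
width: 0.69
```

Emit:
play_rows(dp=[[0,0,0],[0,0,0],[0,0,0],[0,0,0],[0,0,0],[0,0,0],[0,0,0],[0,0,0]], twist=[[0,0,-8],[0,0,-18],[0,0,-28],[0,0,-38],[0,0,-48],[0,0,-58],[0,0,-68],[0,0,-78]])

```text
t: 11.88
ee_pos: [619.9, -138.8, 298.7]
tcp_rot: [3.141, -0.0, 2.939]
wrist_force: [-1.2, -0.4, -1.2]
width: 0.681
```

Emit:
play_rows(dp=[[0,0,0],[0,0,0],[0,0,0],[0,0,0]], twist=[[0,0,-8],[0,0,-12],[0,0,-12],[0,0,-12]])

```text
t: 12.38
ee_pos: [620.0, -139.4, 298.7]
tcp_rot: [3.141, -0.0, 3.141]
wrist_force: [0.3, -0.1, 0.2]
width: 0.682
```

Run:
```python
from h import *
T,o=tool(); print(o["t"],o["ee_pos"],o["tcp_rot"],o["joint_positions"])
f=grab("wrist"); meas(f,["camera_grip","detent_ball","notch","rail","carriage","lens_ring"],2); cv2.imwrite("pics/w3.png",f["img"])
np.savez("w3.npz",E=f["E"],mtx=f["mtx"])
f=grab("wrist"); meas(f,["camera_grip","detent_ball","notch","rail"],2)
```

```text
12.375 [ 619.96753868 -139.38899447  298.67397963] [ 3.14143206e+00 -1.17879322e-05  3.14089710e+00] [-2.74750959e-01  1.87549111e-01  1.13242552e+00  1.56306761e-04
  1.82167283e+00 -1.84481293e+00]
camera_grip 0.69 [205.9 137.3] [ 553.  -205.5  120. ]
camera_grip 0.24 [272.4  81.8] [ 519.8 -162.   120. ]
detent_ball 0.67 [274.4  80.7] [ 510.7 -167.8   34. ]
notch 0.91 [388.9  78. ] [508.4 -73.3  31. ]
rail 0.58 [344.7 128.9] [ 549.3 -106.2    0. ]
rail 0.48 [385.   73.3] [501.2 -71.2   0. ]
carriage 0.8 [276.8 134. ] [ 553.1 -166.9   34. ]
camera_grip 0.9 [206.5 135.1] [ 551.7 -205.7  120. ]
detent_ball 0.94 [271.5  81.4] [ 511.2 -170.9   34. ]
notch 0.96 [388.3  75.5] [506.5 -74.6  31. ]
rail 0.94 [347.2 127.9] [ 548.4 -104.6    0. ]
```

View pics/w3.png

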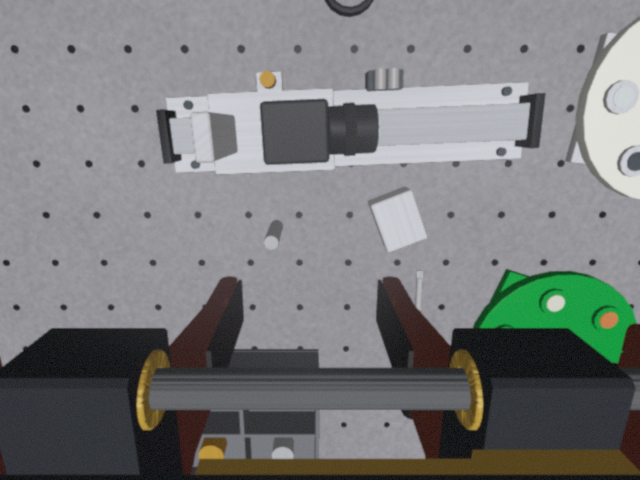

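The rail runs left to right, tilted slightly. The plate is at (203,137), plunger at (267,78) and index block at (385,78). I get the direction from the base corners at (168,97), (528,84), (177,172) and (521,157).

Run:
```python
from h import *
f=dict(np.load("w3.npz"))
for a,b in [((168,97),(528,84)),((177,172),(521,157))]:
    A,B=atz(f,a,12),atz(f,b,12); d=B-A; print(A,B,np.linalg.norm(d),np.degrees(np.arctan2(-d[0],d[1])))
# distances along the rail for yaw of ~1.5..2.5
for y in (1,2,3):
    c,s=np.cos(np.radians(y)),np.sin(np.radians(y)); u=np.array([-s,c]); v=np.array([c,s])
    for n,p in dict(grip=(552.4,-205),ball=(511,-170),notch=(508,-74.5),rail=(549,-105),car=(552,-168)).items(): print(y,n,np.round([np.dot(p,u),np.dot(p,v)],1),end=" ")
    print()
```

```text
[ 521.81294762 -263.99206037   12.        ] [511.51027516  52.41127424  12.        ] 316.5710271189275 1.8649966401859013
[ 587.61740818 -262.25467543   12.        ] [574.35782166  55.53429124  12.        ] 318.06547120425904 2.389252025365272
1 grip [-214.6  548.7] 1 ball [-178.9  508. ] 1 notch [-83.4 506.6] 1 rail [-114.6  547.1] 1 car [-177.6  549. ] 
2 grip [-224.2  544.9] 2 ball [-187.7  504.8] 2 notch [-92.2 505.1] 2 rail [-124.1  545. ] 2 car [-187.2  545.8] 
3 grip [-233.6  540.9] 3 ball [-196.5  501.4] 3 notch [-101.   503.4] 3 rail [-133.6  542.8] 3 car [-196.7  542.5]
```

Rail yaw is about 2.1°, and the ball has about 95.5 mm to go to the notch. Next I grip the plate.

Emit:
play_rows(dp=[[30,-30,0],[60,-60,0],[67,-65,30],[67,-65,70],[67,-65,100],[67,-65,116],[67,-65,116]], twist=[[0,0,-1],[0,0,-2],[0,0,-2],[0,0,-2],[0,0,-2],[0,0,-2],[0,0,-2]], grip=44)

```text
t: 13.85
ee_pos: [552.7, -204.8, 181.7]
tcp_rot: [3.141, -0.002, -3.107]
wrist_force: [1.4, -0.1, -0.3]
width: 0.502
```

Run:
```python
from h import *
T,o=tool(); print(o["t"],o["ee_pos"],o["tcp_rot"],o["wrist_force"],o["width"]*88)
f=grab("wrist"); cv2.imwrite("pics/w4.png",f["img"]);meas(f,["camera_grip","detent_ball","notch"],2)
```

```text
13.85 [ 552.67550141 -204.81042941  181.65133834] [ 3.14067673e+00 -1.88684777e-03 -3.10665480e+00] [ 1.43105252 -0.08060602 -0.34924268] 44.205931980631256
camera_grip 0.57 [308.3 315.9] [ 551.8 -205.1  120. ]
detent_ball 0.96 [369.9 188.3] [ 512.4 -170.5   34. ]
notch 0.9 [532.6 185.2] [507.7 -73.8  31. ]
```

View pics/w4.png

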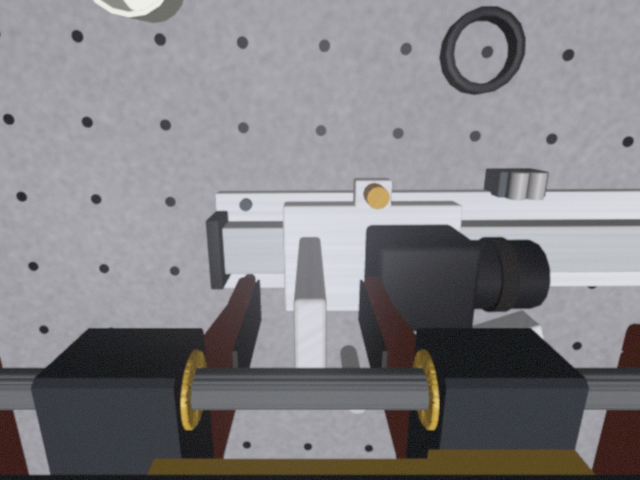

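The plate (310,330) is centred between the open fingers. Ball is at (370,188) and the notch between the shoulders at about (530,185), so 96-97 mm to go.

Emit:
play_rows(dp=[[0,0,0],[0,0,0],[0,0,0],[0,0,0],[0,0,0],[0,0,0]], twist=[[0,0,0],[0,0,0],[0,0,0],[0,0,0],[0,0,0],[0,0,0]], grip=4, grip_force=40)

```text
t: 14.8
ee_pos: [553.0, -205.0, 182.7]
tcp_rot: [-3.142, 0.0, -3.106]
wrist_force: [-0.5, 0.5, 0.8]
width: 0.132
```

Emit:
play_rows(dp=[[0,8,0],[0,20,0],[0,34,0],[0,48,0],[0,60,0],[0,68,0],[0,72,0],[0,72,0]], twist=[[0,0,0],[0,0,0],[0,0,0],[0,0,0],[0,0,0],[0,0,0],[0,0,0],[0,0,0]])

```text
t: 15.8
ee_pos: [550.2, -132.5, 182.7]
tcp_rot: [3.141, -0.001, -3.106]
wrist_force: [-4.2, 0.9, 3.6]
width: 0.132
```

Run:
```python
from h import *
T,o=tool(); print(o["t"],o["ee_pos"],o["tcp_rot"],o["wrist_force"],o["width"]*88)
f=grab("wrist"); cv2.imwrite("pics/w5.png",cv2.resize(f["img"][120:270,280:500],None,fx=3,fy=3));meas(f,["camera_grip","detent_ball","notch"],2)
f=grab("wrist"); meas(f,["detent_ball","notch"],1)
```

```text
15.8 [ 550.20584123 -132.4505774   182.67546109] [ 3.14068104e+00 -9.12516204e-04 -3.10622757e+00] [-4.15384701  0.93410479  3.56210563] 11.626487014768655
camera_grip 0.6 [305.6 315.8] [ 549.9 -133.8  120. ]
detent_ball 0.95 [368.2 186.4] [509.1 -99.   34. ]
notch 0.71 [407.1 182.6] [506.5 -75.7  31. ]
detent_ball 0.61 [370.3 186.6] [509.2 -98.1  34. ]
notch 0.82 [407.2 181.8] [506.1 -75.9  31. ]
```

View pics/w5.png

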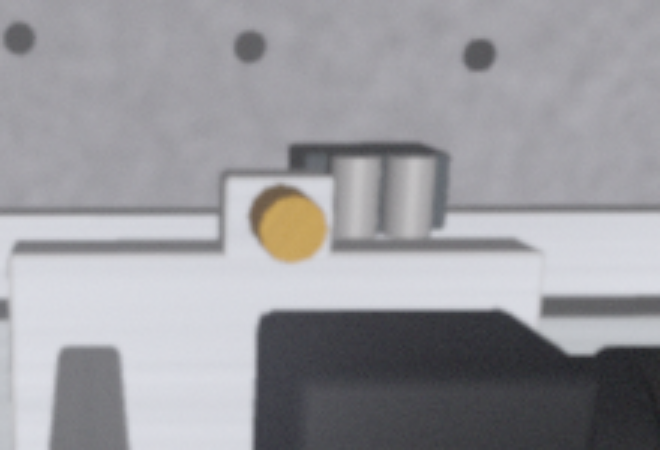

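The ball is about 23 mm short of the notch, with the shoulders at crop (358,195) and (408,195). I advance in small steps, watching the force.

Emit:
play_rows(dp=[[0,5,0],[0,9,0],[0,9,0]], twist=[[0,0,0],[0,0,0],[0,0,0]])

```text
t: 16.52
ee_pos: [549.9, -123.8, 182.7]
tcp_rot: [3.141, -0.001, -3.107]
wrist_force: [-5.4, 1.5, 3.3]
width: 0.135
```

Emit:
play_rows(dp=[[0,2,0],[0,2,0]], twist=[[0,0,0],[0,0,0]])

```text
t: 16.77
ee_pos: [549.8, -122.1, 182.7]
tcp_rot: [3.141, -0.001, -3.107]
wrist_force: [-5.5, -0.3, 3.6]
width: 0.136
```

Emit:
play_rows(dp=[[0,2,0],[0,2,0]], twist=[[0,0,0],[0,0,0]])

```text
t: 17.02
ee_pos: [549.7, -120.2, 182.7]
tcp_rot: [3.141, -0.001, -3.107]
wrist_force: [-4.4, -0.8, 4.3]
width: 0.133
```

Emit:
play_rows(dp=[[0,2,0],[0,2,0]], twist=[[0,0,0],[0,0,0]])

```text
t: 17.27
ee_pos: [549.7, -119.2, 182.7]
tcp_rot: [-3.14, -0.001, -3.108]
wrist_force: [-4.6, -5.2, 2.9]
width: 0.137
```

Emit:
play_rows(dp=[[0,1,0],[0,1,0]], twist=[[0,0,0],[0,0,0]])

```text
t: 17.52
ee_pos: [549.7, -119.0, 182.7]
tcp_rot: [-3.138, -0.001, -3.109]
wrist_force: [-3.8, -8.2, 1.8]
width: 0.135
```

Emit:
play_rows(dp=[[0,1,0],[0,1,0]], twist=[[0,0,0],[0,0,0]])

```text
t: 17.77
ee_pos: [549.7, -118.7, 182.7]
tcp_rot: [-3.137, -0.0, -3.109]
wrist_force: [-3.8, -11.6, 2.0]
width: 0.133
```

Emit:
play_rows(dp=[[0,1,0],[0,1,0]], twist=[[0,0,0],[0,0,0]])

```text
t: 18.02
ee_pos: [549.6, -117.4, 182.7]
tcp_rot: [-3.138, -0.001, -3.109]
wrist_force: [-3.8, -8.8, 2.0]
width: 0.135
```

Emit:
play_rows(dp=[[0,1,0],[0,1,0]], twist=[[0,0,0],[0,0,0]])

```text
t: 18.27
ee_pos: [549.5, -115.7, 182.7]
tcp_rot: [-3.139, -0.001, -3.108]
wrist_force: [-4.5, -6.7, 2.0]
width: 0.135
```

Emit:
play_rows(dp=[[0,1,0],[0,1,0]], twist=[[0,0,0],[0,0,0]])

```text
t: 18.52
ee_pos: [549.5, -113.6, 182.7]
tcp_rot: [-3.142, -0.001, -3.107]
wrist_force: [-4.1, -0.9, 3.0]
width: 0.133
```

Emit:
play_rows(dp=[[0,1,0],[0,1,0]], twist=[[0,0,0],[0,0,0]])

```text
t: 18.77
ee_pos: [549.4, -112.1, 182.7]
tcp_rot: [3.141, -0.001, -3.107]
wrist_force: [-5.3, 0.3, 3.1]
width: 0.131
```

Emit:
play_rows(dp=[[0,1,0],[0,1,0]], twist=[[0,0,0],[0,0,0]])

```text
t: 19.02
ee_pos: [549.4, -110.8, 182.7]
tcp_rot: [3.141, -0.001, -3.107]
wrist_force: [-4.7, 1.5, 3.8]
width: 0.134
```

Emit:
play_rows(dp=[[0,1,0],[0,1,0]], twist=[[0,0,0],[0,0,0]])

```text
t: 19.27
ee_pos: [549.3, -109.6, 182.7]
tcp_rot: [3.14, -0.001, -3.107]
wrist_force: [-6.4, 1.5, 4.0]
width: 0.13
```

Run:
```python
from h import *
for i in range(2):
    T,o=tool(); print(o["ee_pos"],o["wrist_force"])
    f=grab("wrist"); meas(f,["detent_ball","notch"],1)
```

```text
[ 549.31925606 -109.60511295  182.67530137] [-6.38100682  1.53268283  3.95986498]
detent_ball 0.87 [369.  186.6] [508.3 -75.6  34. ]
notch 0.98 [371.2 186.6] [508.7 -73.8  31. ]
[ 549.3283132  -109.61150042  182.68397151] [-5.80087304  2.40306011  3.57245126]
detent_ball 0.56 [370.2 186.7] [508.3 -74.9  34. ]
notch 0.95 [370.1 185.4] [508.  -74.6  31. ]
```

Emit:
play_rows(dp=[[0,1,0],[0,1,0]], twist=[[0,0,0],[0,0,0]])

```text
t: 19.82
ee_pos: [549.3, -108.5, 182.7]
tcp_rot: [3.14, -0.001, -3.106]
wrist_force: [-7.4, 1.8, 4.3]
width: 0.133
```

Emit:
play_rows(dp=[[0,0.6,0],[0,0.6,0]], twist=[[0,0,0],[0,0,0]])

```text
t: 20.08
ee_pos: [549.3, -108.3, 182.7]
tcp_rot: [3.141, -0.001, -3.107]
wrist_force: [-5.4, 0.3, 4.7]
width: 0.135
```

Emit:
play_rows(dp=[[0,0.5,0],[0,0.5,0]], twist=[[0,0,0],[0,0,0]])

```text
t: 20.32
ee_pos: [549.3, -108.1, 182.7]
tcp_rot: [3.141, -0.001, -3.107]
wrist_force: [-6.0, -0.4, 3.2]
width: 0.133
```

The push has dropped, reversed and stalled at y≈-108.2, which agrees with crest + 5.5 mm. I hold and check.

Emit:
play_rows(dp=[[0,0,0],[0,0,0],[0,0,0],[0,0,0],[0,0,0],[0,0,0]], twist=[[0,0,0],[0,0,0],[0,0,0],[0,0,0],[0,0,0],[0,0,0]])

```text
t: 21.08
ee_pos: [549.3, -108.1, 182.7]
tcp_rot: [3.141, -0.001, -3.107]
wrist_force: [-5.8, -0.4, 3.3]
width: 0.134
```

Run:
```python
from h import *
for i in range(4):
    T,o=tool(); print(o["ee_pos"],o["wrist_force"],o["width"]*88)
    f=grab("wrist"); meas(f,["detent_ball","notch"],1)
cv2.imwrite("pics/w6.png",cv2.resize(f["img"][120:270,280:500],None,fx=3,fy=3))
f=grab("scene"); meas(f,["knob_grip"],3)
```

```text
[ 549.26945557 -108.11183306  182.68566038] [-5.80600213 -0.39379219  3.29495909] 11.759960378063996
detent_ball 0.96 [371.2 186.2] [508. -73.  34.]
notch 0.87 [366.6 185.9] [508.3 -75.3  31. ]
[ 549.25137038 -108.13090834  182.67190485] [-5.14969221 -0.75712186  3.20789916] 11.785312614708975
detent_ball 0.64 [372.2 184.9] [507.2 -72.5  34. ]
notch 0.86 [369.4 182.5] [506.2 -73.8  31. ]
[ 549.26725886 -108.14090744  182.70625172] [-5.7590913  -1.30007186  2.91885352] 11.899832774137751
detent_ball 0.91 [371.2 185.7] [507.7 -73.1  34. ]
notch 0.8 [365.9 186.1] [508.5 -75.7  31. ]
[ 549.26471917 -108.14393524  182.69088436] [-5.38706715 -1.17581002  2.6476701 ] 11.726603431175214
detent_ball 0.73 [369.2 188.8] [509.5 -74.1  34. ]
notch 0.92 [367.5 187.3] [509.1 -74.7  31. ]
knob_grip 0.67 [459.8 167.4] [172.7 355.6  77. ]
knob_grip 0.64 [395.1 274.4] [536.1 222.1  77. ]
knob_grip 0.51 [472.5 304.1] [588.3 372.   77. ]
```

View pics/w6.png

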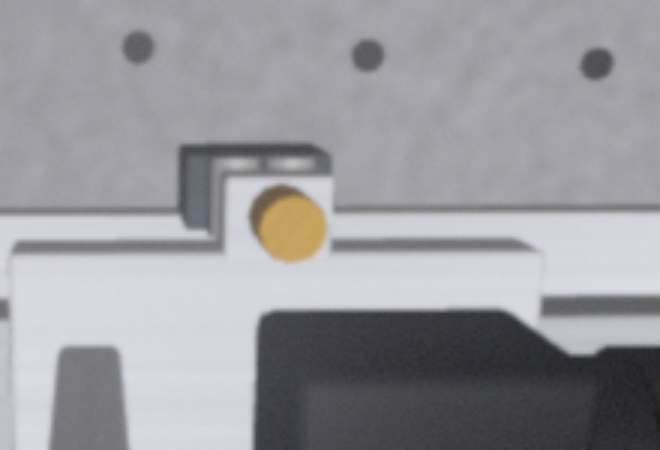

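The plunger at crop (290,228) sits over the notch, with the shoulders at (238,163) and (290,163) symmetric about the ball to within about 1 mm. The crest (-113.6 + 5.5), the first contact (+12) and the stall all put the notch at y = -108.1 ± 0.4, where the carriage now stands. I hand in.

```bash
python3 -c "
from station import ctrl
print(ctrl.close_job())"
```

```text
the job is handed in; nothing more can be done
None
```

The wheel is turned and the carriage sits in the notch, still held by its plate; I handed the job in at about 21.3 s of the 64 s allowed.

- **Wheel:** I turned the white sample wheel counter-clockwise by its knob until it met its stop, with 23.6 N of reaction there. After I let go, and again at the end, the knob was back at its starting place to within a few mm, so a full turn.
- **Carriage:** I gripped the plate at 11.8 mm opening with the grip set to 40 N and pushed it along the rail. The push climbed to 11.6 N on the shoulder, a little over the expected 7–10 N. It then dropped and reversed, and the carriage stalled.
- **Notch position:** First contact, the crest and the stall put the notch at TCP y ≈ -108.1, give or take 0.4 mm, where the carriage stands.
- **A check that partly disagreed:** The final network readings put the ball 0.6–2.6 mm past the notch, about 1.6 mm on average. The shoulders in the picture gave about 0.6 mm. I trusted the forces, so the ball should be within the 2 mm limit, but the margin is smaller if the networks are right.
- **Loose things:** I did not re-measure them at the end. No unexpected force on the arm suggested that anything had been touched.

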